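# Reset the slipped roll-gap adjuster of a noodle machine

## Task

The noodle machine's rollers stand open at one end, where the pointed end of the adjuster screw's bar head has been left off the index mark of its dial; the adjuster at the other end is right. Back the wrong one's jam nut off by about a quarter turn, turn its screw clockwise until the pointed end is in line with the index mark, then turn the nut clockwise until it is fully tight again, with the screw still on its mark. Leave the other adjuster, the crank and the things on the table as they are, and let go at the end.

Things in the scene. Friction and masses are not known exactly. Their poses are not given: they have to be found in the camera images.
- noodle_machine: Fixed hand-cranked noodle roller, grey cheeks, steel rollers; place and yaw vary. Origin under the middle, on the table; x to its back, y to its left, z up. Base x -80..120, y -115..115 mm; cheeks at y = +-85 mm each carry an adjuster, axis n = (-0.574, 0, 0.819) here (leans 35 deg to the front). Feed tray, rollers and cheeks stay below the dials' plane. Crank at the +y end, gear case to y = -120 mm.
- adj_a: The slipped adjuster, at either end of the machine. Origin: underside centre of its dial disc, on the screw axis n; axes as the machine's. Disc 68 mm across, 5 thick; on it a boss 28 mm across and a 38 mm washer, then outwards along n: hexagon nut from 18.5 to 33.5 mm, thread 12 mm across, bar head from 40 to 56 mm. Index mark: bold raised rib on the disc's uphill side (machine +x), ticks every 15 deg.
- adj_a_nut_mid (a point): Middle of its jam nut, on the axis, half-way through the thickness, 26 mm from the disc's underside. Steel hexagon, 40 mm across flats, 46 over corners, 15 thick. Site z = n; the point's x and the directions 60 and 120 deg from it are normal to the flats, and turn with the nut. The bar head stands above it, within 16 mm of the axis.
- adj_a_head (a point): Middle of its screw's bar head, on the axis, 48 mm from the disc's underside (22 mm beyond the nut's middle). Bar 10 mm wide, 16 tall along the axis; square end 12 mm and pointed end 16 mm from the axis; 6.5 mm of bare thread between head and nut. Site z = n, x points to the pointed end, flat sides face y.
- adj_a_nut (a joint): Angle of that jam nut about n (rad): 0 is tight, positive is backed off (anticlockwise seen from outside). Starts at 0 to 0.06; stops dead at 0 and at 2.4. Stiff: about 0.15 to 0.3 N m. Below about 0.3 it clamps the screw fast. At 0 two flats face the machine's +x and -x along the slope. Its washer is keyed, so the nut does not drag the screw.
- adj_a_screw (a joint): Angle of that screw about n (rad): 0 = pointed end in line with the index mark (towards the machine's +x, up the slope); positive is anticlockwise seen from outside. Starts at 0.6 to 1.4, stops at -0.6 and 2.2. Turns at about 0.12 N m once the nut is backed off and stays where it is left.
- adj_b_nut_mid (a point): The same point on the jam nut of the other adjuster, which is correctly set and must be left alone.
- adj_b_head (a point): The same point on the other adjuster's screw head; its pointed end is on its index mark.
- adj_b_nut (a joint): Angle of the other jam nut, tight at 0.
- adj_b_screw (a joint): Angle of the other screw, on its mark at 0.
- crank_grip (a point): Middle of the crank's wooden grip, 24 mm thick, lying along the machine's y from 128 to 196 mm, at the end of a 98 mm steel arm (y = 117 to 125 mm) that turns about the line through (20, y, 120) mm of the machine's frame. Stands at any angle, held by friction; leave it.
- trivet: Round dark silicone trivet, 170 mm across, 8 mm thick, lying flat; origin under its middle.
- ramen_bowl: White ceramic bowl on the trivet, 176 mm across, 78 mm tall; origin under its foot.
- rice_scoop: White plastic rice scoop lying flat, 187 mm long, 60 mm wide, 12 mm high; origin near its middle, x to the blade.
- bento_tin: Closed steel bento tin with clip latches, 119 x 180 x 54 mm; origin under its middle.
- lantern: Battery lantern, 90 mm across, 208 mm tall with its bail up; origin under its middle.
- flour_jar: Clear jar with a wooden lid, 96 mm across, 190 mm tall; origin under its middle.
- soy_bottle: Glass bottle, 58 mm across, 205 mm tall; origin under its middle.
- tea_cup: Blue ceramic cup, 72 mm across, 75 mm tall; origin under its middle.

How it is judged (in metres and radians):
On the way, in this order (a step that is already met when the one before it is completed fails the run):
1. the slipped adjuster's jam nut is backed off by more than 0.7 rad (value of joint adj_a_nut above 0.7 rad), for 0.2 s.
2. with the nut still off (over 0.5 rad), the screw is on its mark within 0.1 rad (value of joint adj_a_nut above 0.5 rad and value of joint adj_a_screw between -0.1 and 0.1 rad), for 0.2 s.
3. the jam nut is tight again (under 0.15 rad) (value of joint adj_a_nut below 0.15 rad), for 0.2 s.
At the end, for the whole second after the job is handed in: The slipped adjuster's nut is tight (under 0.15 rad) and its screw within 0.12 rad of the index mark, both at rest; the other adjuster's nut is tight and its screw on its mark (same tolerances); the crank grip and every other thing on the table are within 30 mm of where they were (value of joint each of adj_a_nut, adj_b_nut below 0.15 rad and value of joint adj_a_screw between -0.12 and 0.12 rad and value of joint adj_b_screw between -0.12 and 0.12 rad and velocity of joint adj_a_screw between -0.1 and 0.1 rad/s and velocity of joint adj_a_nut between -0.1 and 0.1 rad/s and distance of each of crank_grip, trivet, ramen_bowl, rice_scoop, bento_tin, lantern, flour_jar, soy_bottle, tea_cup from where it was at the start of the episode below 0.03 m); the robot touches nothing.
It fails at once if the other adjuster is turned (nut over 0.25 rad, or screw more than 0.2 rad off its mark) (value of joint adj_b_nut above 0.25 rad or value of joint adj_b_screw above 0.2 rad or value of joint adj_b_screw below -0.2 rad).
It fails at once if the crank is moved by more than 30 mm (distance of crank_grip from where it was at the start of the episode above 0.03 m).
It fails at once if a bystander is pushed by more than 30 mm or tipped over (distance of any of trivet, ramen_bowl, rice_scoop, bento_tin, lantern, flour_jar, soy_bottle, tea_cup from where it was at the start of the episode above 0.03 m or angle between any of lantern, flour_jar, soy_bottle, ramen_bowl, tea_cup's own z axis and vertical above 0.4 rad).
It also fails if it takes over 61 s, if anything falls off the work surface, if the arm or the gripper's body presses on something with over 40 N, if the wrist force passes 120 N, or if a joint passes its speed limit or range.

## Robot

A 6-joint arm with a two-finger parallel gripper is mounted at the origin on the work surface. World frame = base frame: x ahead of the robot, y to its left, z up, the work surface at z = 0. Lengths are in m, angles in degrees, forces in N, time in s.
With the tool pointing down it reaches from about 0.4 to 0.825 m from the base axis. Payload 7 kg.
Tool frame: the origin (TCP) lies between the finger pads; the fingertips stand 19 mm ahead of it and the grasp point (between the pads) is the TCP (r.finger_overhang is the distance from the TCP to the fingertips, in m); z points along the fingers, y is the direction in which the jaws open and shut (so a half turn about z gives the same grasp; the last joint's range is limited). The gripper opens to 88 mm and grips with 3 to 60 N. Pads are 19 mm wide; open, the fingers measure 130 mm over their backs; the gripper's body (78 mm by 193 mm) begins 47 mm behind the grasp point.
Start: joints at [88.127, 20.546, 0.682, 0, -70.136, -16.507], TCP at [0.213, 0.641, 0.246] pointing down, gripper open.
Joint ranges: [-176.03, 176.03], [-82.01, 121.73], [-58.28, 71.71], [-173.87, 95.51], [-174.79, -0.11], [-173.66, 173.66]. Speed limits (degrees/s): [136.94, 136.94, 172.46, 180, 180, 180].

## Interface

Orientations are given as [roll, pitch, yaw] about the fixed x, y, z axes, in that order (R = Rz(yaw) Ry(pitch) Rx(roll)).
In Python, from plant import r, optics gives the robot as it stands. The module is installed in compiled form; this text tells all that it offers.
- The arm moves only by the tool step_arm, never from a script. Its argument "increments" is a list of rows, each an object of numbers: "tx", "ty", "tz": the shift along the world's x, y, z in mm; "ax", "ay", "az": the turn, a rotation vector about the world's x, y, z in degrees; "claw": the gripper command: -1 is shut, 1 is fully open, values between are in proportion. In form: [{"tx": .., "ty": .., "tz": .., "ax": .., "ay": .., "az": .., "claw": ..}, ...]. A call has 1 to 12 rows; each row shifts and turns the commanded pose from where the row before left it; what a row does not reach is not made up. A row lasts 1/10 s, in which the tool goes at most 50 mm and 8.59 degrees, less where a joint would pass 70% of its speed; a pose out of reach is approached as far as the arm can. A call with a gripper value outside its range is refused whole. The fingers move at their own pace and stop on an object; "newtons" is the grip in N (left out, the last holds). Time passes only in rows, so rows that do not move let the fingers close. It gives the time, the measured TCP pose, the force and the opening at its end, in the units of the state.
- r.get_state(): the state, without advancing time (a new reading comes with each control period).
- optics.capture(name): name is "scene" or "top" or "wrist"; returns a dict with "image" (384x512x3 uint8, blue, green, red), "depth" (384x512 float32, m along the optical axis (not along the pixel's ray), 0 where there is no reading), "fx", "fy", "cx", "cy" (pixels), "R" (3x3) and "t" (3): a world point X has camera coordinates R X + t. Camera axes: x right, y down, z forward; pixel columns grow to the right and rows downward; lengths in m; the calibration is good to about 2 mm. A picture is of the moment at which its call begins.
- r.close_job(): hands the job in, once; it reports no verdict.
The state is a dict: "time_s": time; "joints": joint angles; "qd": joint speeds; "joint_torque": joint torques, N m; "tcp_pos": TCP position; "eef_rot": TCP orientation; "contact_force": force on the tool from outside, world axes, zero at the start; "moment": the same for the moment, N m; "gripper_width": finger opening in m.
Only numpy, scipy, OpenCV 4.12 (cv2) and the standard library are available. Lean on these libraries where they do the work, as an engineer would, in place of code of your own. Each camera call takes 0.05 s, during which the arm holds its last target. There are 200 camera calls.

## Working session

There is one attempt and no reset: what is moved stays moved. The work goes in short steps, Python scripts to look and compute and a tool call to move; the robot and the scene stay as the last step left them, time stands still between calls to the robot, and variables do not carry over. Pictures are saved under pics/ and viewed, about 8 in all and at most 12, crops included, and the job is handed in when it is done.

Besides the shell and the picture viewer there is one more tool, called in YAML: its name, and indented under it one key for each argument. step_arm: Moves the arm, as the interface text tells. Its arguments: {"type":"object","properties":{"increments":{"type":"array","items":{"type":"object","properties":{"tx":{"type":"number"},"ty":{"type":"number"},"tz":{"type":"number"},"ax":{"type":"number"},"ay":{"type":"number"},"az":{"type":"number"},"claw":{"type":"number"}}}},"newtons":{"type":"number"}},"required":["increments"]}

```bash
mkdir -p pics; python3 - <<'E'
from plant import r, optics
import cv2, numpy as np, pickle
d={n:optics.capture(n) for n in ("scene","top","wrist")}
pickle.dump(d,open("c0.pkl","wb"))
for n in d: print(n,d[n]["fx"],d[n]["cx"],d[n]["cy"],np.round(d[n]["R"],3).tolist(),np.round(d[n]["t"],3), d[n]["image"].shape)
a=np.vstack([cv2.resize(d["scene"]["image"],(800,600))])
cv2.imwrite("pics/scene0.png",a)
cv2.imwrite("pics/top0.png",cv2.resize(d["top"]["image"],(800,600)))
print(r.get_state())
E
```

```text
scene 412.3295625379202 252.00554819689663 195.49937135003483 [[-0.839, 0.545, -0.014], [0.474, 0.716, -0.513], [-0.269, -0.436, -0.859]] [ 0.441 -0.256  1.2  ] (384, 512, 3)
top 485.3680680508704 253.89356184190527 201.45341921297876 [[-0.007, -1.0, 0.026], [-0.996, 0.005, -0.087], [0.087, -0.027, -0.996]] [0.04  0.553 1.383] (384, 512, 3)
wrist 323.0572105865225 253.1365793677031 194.1246369927403 [[-0.315, -0.949, 0.002], [-0.918, 0.306, 0.251], [-0.239, 0.077, -0.968]] [ 0.674 -0.032  0.391] (384, 512, 3)
{'time_s': 0.15, 'joints': array([ 8.81264866e+01,  2.05814732e+01,  6.46760850e-01, -1.29550852e-02,
       -7.01356449e+01, -1.65080599e+01]), 'qd': array([ 0.08518236, -0.16746822,  0.12455037, -0.00181678,  0.04486402,
        0.02525095]), 'joint_torque': array([-1.83291704e-03, -5.83274782e+01,  2.93291044e+01,  7.00120613e+00,
        8.77033279e-03, -1.09361320e-04]), 'tcp_pos': array([0.21276879, 0.64023822, 0.24485631]), 'eef_rot': array([ 1.79929082e+02, -8.31533068e-03, -1.83859777e+01]), 'contact_force': array([-0.21439952,  0.2248501 , -0.3345263 ]), 'moment': array([0.00040486, 0.03153157, 0.00446421]), 'gripper_width': 0.08785430256297337}
```

View pics/scene0.png

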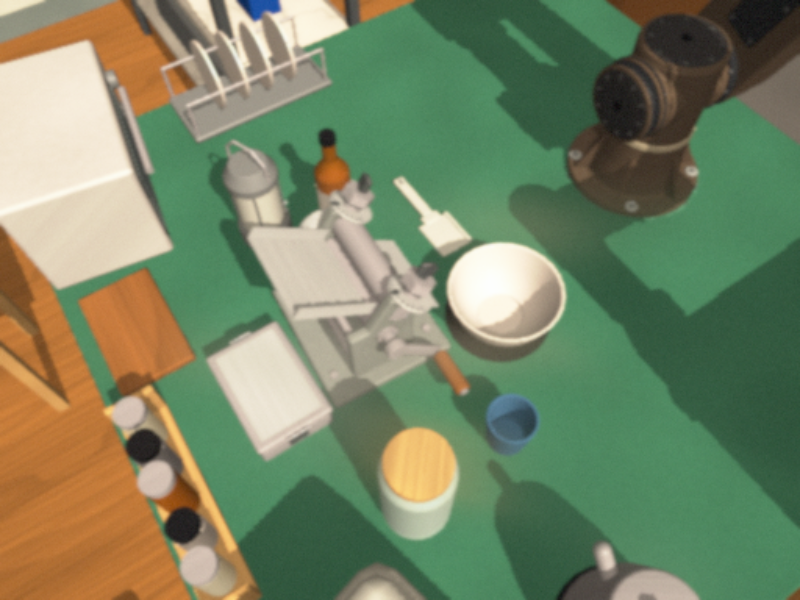

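View pics/top0.png

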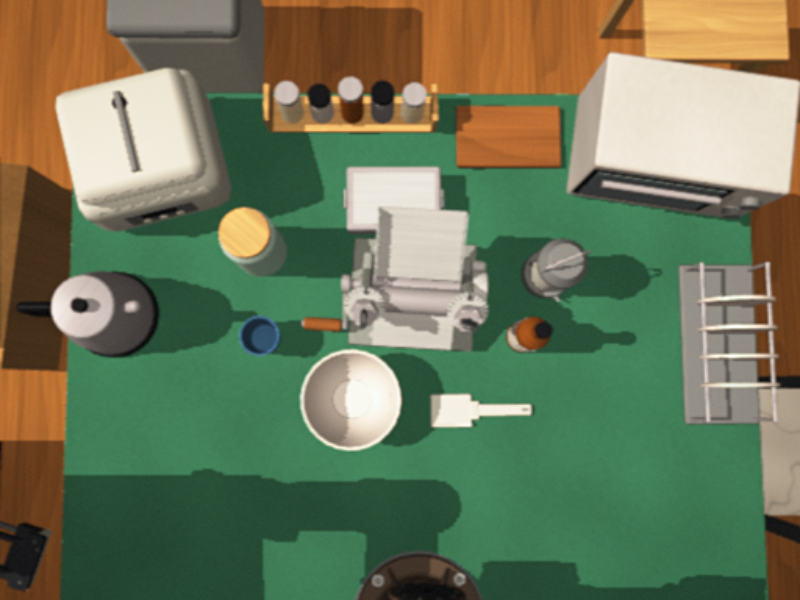

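The machine is around top pixel (415,290), its front towards the robot. The adjusters are near (355,310) and (470,312), the bowl is in front at (350,400), and the crank grip is at (322,324). Next I'll zoom in on both adjusters.

```bash
python3 - <<'E'
import cv2, numpy as np, pickle
d=pickle.load(open("c0.pkl","rb"))
def crop(n,u,v,h=25): 
    im=d[n]["image"][v-h:v+h,u-h:u+h]; return cv2.resize(im,(400,300) if 0 else (300,300),interpolation=cv2.INTER_CUBIC)
t=np.hstack([crop("top",230,198),crop("top",300,200)])
s=np.hstack([crop("scene",263,182),crop("scene",225,128)])
cv2.imwrite("pics/z0.png",np.vstack([t,s]))
for n,pts in {"top":[(230,198),(300,200)],"scene":[(263,182),(225,128)]}.items():
    c=d[n]
    for u,v in pts:
        z=np.median(c["depth"][v-2:v+3,u-2:u+3]); p=np.array([(u-c["cx"])/c["fx"]*z,(v-c["cy"])/c["fy"]*z,z])
        print(n,u,v,np.round(c["R"].T@(p-c["t"]),3))
E
```

```text
top 230 198 [0.546 0.102 0.212]
top 300 200 [ 0.54  -0.074  0.213]
scene 263 182 [0.562 0.1   0.212]
scene 225 128 [ 0.552 -0.064  0.207]
```

View pics/z0.png

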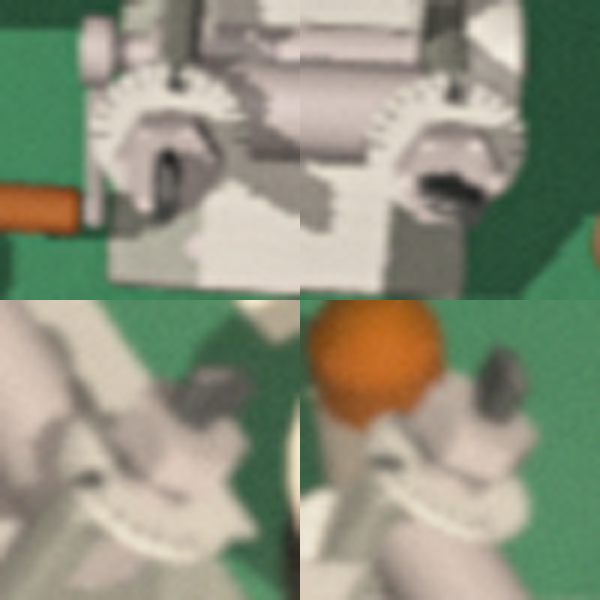

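The right-hand (−y) adjuster is the slipped one: its head lies across at crop (452,190), while the left head points at its rib at (178,80). I'll measure the heads, the yaw and the nearby obstacles.

```bash
cat > h.py <<'E'
import numpy as np, cv2
from scipy.spatial.transform import Rotation as Ro
def ray(c,u,v):
    d=c["R"].T@np.array([(u-c["cx"])/c["fx"],(v-c["cy"])/c["fy"],1]); return -c["R"].T@c["t"],d
def tri(a,b):
    A=[];y=[]
    for o,d in (a,b):
        d=d/np.linalg.norm(d);P=np.eye(3)-np.outer(d,d);A.append(P);y.append(P@o)
    s=np.linalg.lstsq(np.vstack(A),np.hstack(y),rcond=None)[0]
    return s,[np.linalg.norm(P@(s)-q) for P,q in zip(A,y)]
def px(c,u,v):
    z=np.median(c["depth"][int(v)-1:int(v)+2,int(u)-1:int(u)+2]);o,d=ray(c,u,v);return o+d*z
def project(c,X):
    p=c["R"]@X+c["t"];return np.array([c["fx"]*p[0]/p[2]+c["cx"],c["fy"]*p[1]/p[2]+c["cy"]])
E
python3 - <<'E'
import pickle; from h import *
d=pickle.load(open("c0.pkl","rb"))
t,s=d["top"],d["scene"]
# crops: top (230,198),(300,200); scene (263,182),(225,128); scale 6, h 25
B=tri(ray(t,205+167/6,173+182/6),ray(s,238+215/6,157+95/6))
A=tri(ray(t,275+152/6,175+190/6),ray(s,200+200/6,103+85/6))
print("B",B,"A",A,A[0]-B[0],np.linalg.norm(A[0]-B[0]))
# rib marks
print("ribs",px(t,205+176/6,173+84/6),px(t,275+155/6,175+94/6))
v=B[0]-A[0]; print("yaw",np.degrees(np.arctan2(-v[0],v[1])))
for n,u,v in (("bottle",541,328),("lantern",560,262),("jar",246,232),("bowl",350,400)): print(n,px(t,u*.64,v*.64))
w=d["wrist"]; st=Ro.from_euler('xyz',[179.929,-.008,-18.386],degrees=True)
C=-w["R"].T@w["t"]; print("cam in tool",st.inv().apply(C-np.array([.21277,.64024,.24486])), "cam axis in tool",(w["R"]@st.as_matrix()))
E
```

```text
B (array([0.53221877, 0.09494566, 0.21322974]), [np.float64(0.0002852601735105477), np.float64(0.00028526017351044285)]) A (array([ 0.5231919 , -0.07435034,  0.21502095]), [np.float64(0.00017877128096564212), np.float64(0.00017877128096523593)]) [-0.00902686 -0.16929599  0.00179121] 0.16954593887194605
ribs [0.57567947 0.09109787 0.19512028] [ 0.56514945 -0.07815891  0.19875078]
yaw -3.0521216622589877
bottle [ 0.5150321  -0.19214835  0.2037622 ]
lantern [ 0.62336008 -0.22649696  0.2016607 ]
jar [0.67678652 0.28808118 0.18872493]
bowl [0.39681787 0.12411496 0.01267885]
cam in tool [ 0.067652   -0.00043257 -0.14030939] cam axis in tool [[ 1.78589952e-04  9.99999374e-01 -1.10477159e-03]
 [-9.67955152e-01 -1.04566670e-04 -2.51123102e-01]
 [-2.51123060e-01  1.11421742e-03  9.67954527e-01]]
```

```bash
cat >> h.py <<'E'
def axes(yaw):
    y=np.radians(yaw);mx=np.array([np.cos(y),np.sin(y),0]);left=np.array([-np.sin(y),np.cos(y),0])
    n=np.array([-.574*mx[0],-.574*mx[1],.819]);n/=np.linalg.norm(n);return np.cross(left,n),left,n
def toolR(yaw,a):
    "a: angle of tool x about n from u (deg)"
    u,l,n=axes(yaw);a=np.radians(a);x=np.cos(a)*u+np.sin(a)*l;z=-n;return np.column_stack([x,np.cross(z,x),z])
def delta(st,P,R):
    c=Ro.from_euler('xyz',st["eef_rot"],degrees=True)
    return np.round((P-st["tcp_pos"])*1000,1),np.round((Ro.from_matrix(R)*c.inv()).as_rotvec(degrees=True),2)
E
python3 - <<'E'
from plant import r; from h import *
u,l,n=axes(-3.05);A=np.array([.5232,-.0744,.2150]);print(n,u,l)
dp,rv=delta(r.get_state(),A+.1*n,toolR(-3.05,-90));print(dp,rv,np.linalg.norm(rv))
E
```

```text
[-0.57311901  0.03053743  0.81890297] [ 0.81774298 -0.0435717   0.57393199] [0.0532074  0.99858348 0.        ]
[ 253.1 -711.6   52. ] [ 21.21 -31.09 -72.17] 81.3938640193473
```

step_arm:
  increments:
    - {"tx": 12, "ty": -30, "tz": 8, "ax": 0.88, "ay": -1.3, "az": -3, "claw": 1}
    - {"tx": 12, "ty": -30, "tz": 8, "ax": 0.88, "ay": -1.3, "az": -3, "claw": 1}
    - {"tx": 12, "ty": -30, "tz": 8, "ax": 0.88, "ay": -1.3, "az": -3, "claw": 1}
    - {"tx": 12, "ty": -30, "tz": 8, "ax": 0.88, "ay": -1.3, "az": -3, "claw": 1}
    - {"tx": 12, "ty": -30, "tz": 8, "ax": 0.88, "ay": -1.3, "az": -3, "claw": 1}
    - {"tx": 12, "ty": -30, "tz": 8, "ax": 0.88, "ay": -1.3, "az": -3, "claw": 1}
    - {"tx": 12, "ty": -30, "tz": 8, "ax": 0.88, "ay": -1.3, "az": -3, "claw": 1}
    - {"tx": 12, "ty": -30, "tz": 8, "ax": 0.88, "ay": -1.3, "az": -3, "claw": 1}
    - {"tx": 12, "ty": -30, "tz": 8, "ax": 0.88, "ay": -1.3, "az": -3, "claw": 1}
    - {"tx": 12, "ty": -30, "tz": 8, "ax": 0.88, "ay": -1.3, "az": -3, "claw": 1}
    - {"tx": 12, "ty": -30, "tz": 8, "ax": 0.88, "ay": -1.3, "az": -3, "claw": 1}
    - {"tx": 12, "ty": -30, "tz": 8, "ax": 0.88, "ay": -1.3, "az": -3, "claw": 1}

```text
time_s: 1.35
tcp_pos: [0.3571, 0.279, 0.3418]
eef_rot: [-162.4, -6.0, -55.8]
contact_force: [0.1, 0.5, -0.1]
gripper_width: 0.0875
```

step_arm:
  increments:
    - {"tx": 9, "ty": -29.3, "tz": -3.7, "ax": 0.88, "ay": -1.3, "az": -3, "claw": 1}
    - {"tx": 9, "ty": -29.3, "tz": -3.7, "ax": 0.88, "ay": -1.3, "az": -3, "claw": 1}
    - {"tx": 9, "ty": -29.3, "tz": -3.7, "ax": 0.88, "ay": -1.3, "az": -3, "claw": 1}
    - {"tx": 9, "ty": -29.3, "tz": -3.7, "ax": 0.88, "ay": -1.3, "az": -3, "claw": 1}
    - {"tx": 9, "ty": -29.3, "tz": -3.7, "ax": 0.88, "ay": -1.3, "az": -3, "claw": 1}
    - {"tx": 9, "ty": -29.3, "tz": -3.7, "ax": 0.88, "ay": -1.3, "az": -3, "claw": 1}
    - {"tx": 9, "ty": -29.3, "tz": -3.7, "ax": 0.88, "ay": -1.3, "az": -3, "claw": 1}
    - {"tx": 9, "ty": -29.3, "tz": -3.7, "ax": 0.88, "ay": -1.3, "az": -3, "claw": 1}
    - {"tx": 9, "ty": -29.3, "tz": -3.7, "ax": 0.88, "ay": -1.3, "az": -3, "claw": 1}
    - {"tx": 9, "ty": -29.3, "tz": -3.7, "ax": 0.88, "ay": -1.3, "az": -3, "claw": 1}
    - {"tx": 9, "ty": -29.3, "tz": -3.7, "ax": 0.88, "ay": -1.3, "az": -3, "claw": 1}
    - {"tx": 9, "ty": -29.3, "tz": -3.7, "ax": 0.88, "ay": -1.3, "az": -3, "claw": 1}
    - {"claw": 1}
    - {"claw": 1}

```text
$.increments[12]: bad value
```

step_arm:
  increments:
    - {"tx": 9, "ty": -29.3, "tz": -3.7, "ax": 0.88, "ay": -1.3, "az": -3, "claw": 1}
    - {"tx": 9, "ty": -29.3, "tz": -3.7, "ax": 0.88, "ay": -1.3, "az": -3, "claw": 1}
    - {"tx": 9, "ty": -29.3, "tz": -3.7, "ax": 0.88, "ay": -1.3, "az": -3, "claw": 1}
    - {"tx": 9, "ty": -29.3, "tz": -3.7, "ax": 0.88, "ay": -1.3, "az": -3, "claw": 1}
    - {"tx": 9, "ty": -29.3, "tz": -3.7, "ax": 0.88, "ay": -1.3, "az": -3, "claw": 1}
    - {"tx": 9, "ty": -29.3, "tz": -3.7, "ax": 0.88, "ay": -1.3, "az": -3, "claw": 1}
    - {"tx": 9, "ty": -29.3, "tz": -3.7, "ax": 0.88, "ay": -1.3, "az": -3, "claw": 1}
    - {"tx": 9, "ty": -29.3, "tz": -3.7, "ax": 0.88, "ay": -1.3, "az": -3, "claw": 1}
    - {"tx": 9, "ty": -29.3, "tz": -3.7, "ax": 0.88, "ay": -1.3, "az": -3, "claw": 1}
    - {"tx": 9, "ty": -29.3, "tz": -3.7, "ax": 0.88, "ay": -1.3, "az": -3, "claw": 1}
    - {"tx": 9, "ty": -29.3, "tz": -3.7, "ax": 0.88, "ay": -1.3, "az": -3, "claw": 1}
    - {"tx": 9, "ty": -29.3, "tz": -3.7, "ax": 0.88, "ay": -1.3, "az": -3, "claw": 1}

```text
time_s: 2.55
tcp_pos: [0.4647, -0.0725, 0.2974]
eef_rot: [-144.7, -0.1, -93.0]
contact_force: [1.2, 0.7, -0.0]
gripper_width: 0.0875
```

```bash
python3 - <<'E'
from plant import r,optics; from h import *; import pickle
c=optics.capture("wrist");c=optics.capture("wrist");c=optics.capture("wrist");pickle.dump(c,open("w1.pkl","wb"))
cv2.imwrite("pics/w1.png",cv2.resize(c["image"],(800,600)))
s=r.get_state();print(s["joints"],s["tcp_pos"],s["eef_rot"],s["time_s"])
u,l,n=axes(-3.05);A=np.array([.5232,-.0744,.2150]);print(project(c,A)*1.5625, delta(s,A+.1*n,toolR(-3.05,-90)))
E
```

```text
[ 24.20638881 -23.09535493 -55.61498572  32.64839779 -29.66265909
 -52.01570847] [ 0.46414398 -0.07350641  0.29633063] [-144.93564991   -0.19475026  -93.20855523] 2.7
[393.34414306 320.87580916] (array([1.7, 2.2, 0.6]), array([0.2 , 0.03, 0.16]))
```

View pics/w1.png

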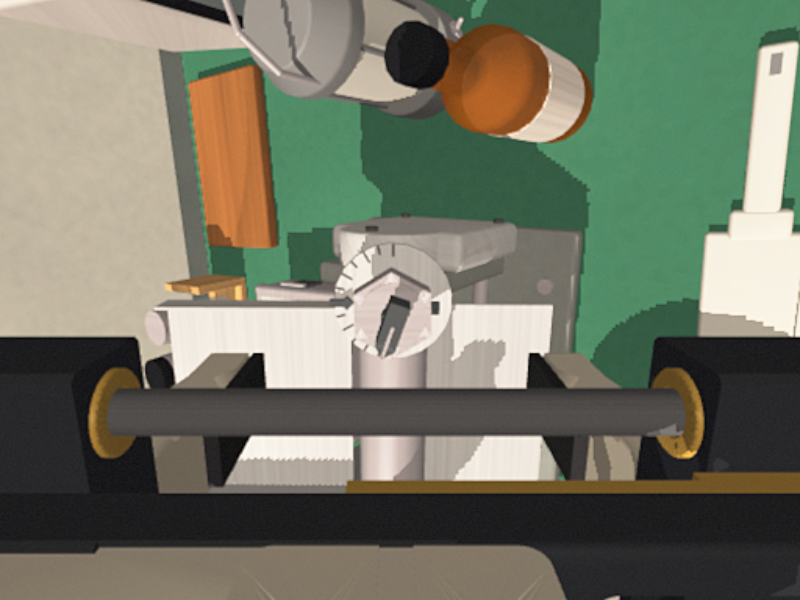

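Head is at (395,320), predicted (393,321), so the measurement agrees. Uphill is image left and the machine's left is image down. I'll zoom to get the head angle and the nut flats.

```bash
python3 - <<'E'
from h import *; import pickle
c=pickle.load(open("w1.pkl","rb"))
im=c["image"][148:236,205:300]; cv2.imwrite("pics/w1z.png",cv2.resize(im,None,fx=6,fy=6,interpolation=cv2.INTER_CUBIC))
A=np.array([.5232,-.0744,.2150]);u,l,n=axes(-3.05)
pr=lambda X:np.round((project(c,X)-[205,148])*6)
print("head top",pr(A+.008*n),"nut top ctr",pr(A-.0145*n),"disc top ctr",pr(A-.043*n),"disc uphill edge",pr(A-.043*n+.034*u),"left edge",pr(A-.043*n+.034*l))
E
```

```text
head top [280. 362.] nut top ctr [281. 314.] disc top ctr [282. 264.] disc uphill edge [ 56. 265.] left edge [282. 478.]
```

View pics/w1z.png

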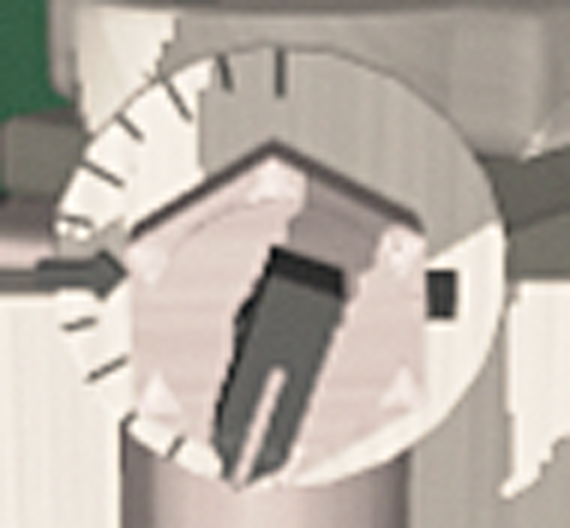

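The view is clear. The nut flats are vertical (x=130 and 425), so the nut is at about 0. The rib is at (100,270). The head runs from its square end (310,270) to its tip (240,485), which is about +72°. Next, descend onto the nut.

step_arm:
  increments:
    - {"tx": 5.7, "ty": -0.1, "tz": -7.9, "ax": 0.2, "az": 0.16, "claw": 0.6}
    - {"tx": 5.7, "ty": -0.1, "tz": -7.9, "claw": 0.6}
    - {"tx": 5.7, "ty": -0.1, "tz": -7.9, "claw": 0.6}
    - {"tx": 5.7, "ty": -0.1, "tz": -7.9, "claw": 0.6}
    - {"tx": 5.7, "ty": -0.1, "tz": -7.9, "claw": 0.6}
    - {"tx": 5.7, "ty": -0.1, "tz": -7.9, "claw": 0.6}
    - {"tx": 5.7, "ty": -0.1, "tz": -7.9, "claw": 0.6}
    - {"tx": 5.7, "ty": -0.1, "tz": -7.9, "claw": 0.6}
    - {"tx": 5.7, "ty": -0.1, "tz": -7.9, "claw": 0.6}
    - {"tx": 5.7, "ty": -0.1, "tz": -7.9, "claw": 0.6}
    - {"claw": 0.6}
    - {"claw": 0.6}
  newtons: 50

```text
$.increments[0]: bad value
```

```bash
python3 - <<'E'
from plant import r; from h import *
s=r.get_state();print(s["joints"],s["tcp_pos"],s["time_s"],s["contact_force"],s["gripper_width"])
u,l,n=axes(-3.05);A=np.array([.5232,-.0744,.2150]);print(delta(s,A-.016*n,toolR(-3.05,-90)))
for a in range(1): print("per 8deg:",n*8)
E
```

```text
[ 24.20638881 -23.09535493 -55.61498572  32.64839779 -29.66265909
 -52.01570847] [ 0.46414398 -0.07350641  0.29633063] 2.7 [ 0.52133522 -0.35052517  0.75142525] 0.08767721918922569
(array([ 68.2,  -1.4, -94.4]), array([0.2 , 0.03, 0.16]))
per 8deg: [-4.58495207  0.24429946  6.55122373]
```

step_arm:
  increments:
    - {"tx": 5.7, "ty": -0.1, "tz": -7.9, "ax": 0.2, "ay": 0, "az": 0.16, "claw": 0.6}
    - {"tx": 5.7, "ty": -0.1, "tz": -7.9, "ax": 0, "ay": 0, "az": 0, "claw": 0.6}
    - {"tx": 5.7, "ty": -0.1, "tz": -7.9, "ax": 0, "ay": 0, "az": 0, "claw": 0.6}
    - {"tx": 5.7, "ty": -0.1, "tz": -7.9, "ax": 0, "ay": 0, "az": 0, "claw": 0.6}
    - {"tx": 5.7, "ty": -0.1, "tz": -7.9, "ax": 0, "ay": 0, "az": 0, "claw": 0.6}
    - {"tx": 5.7, "ty": -0.1, "tz": -7.9, "ax": 0, "ay": 0, "az": 0, "claw": 0.6}
    - {"tx": 5.7, "ty": -0.1, "tz": -7.9, "ax": 0, "ay": 0, "az": 0, "claw": 0.6}
    - {"tx": 5.7, "ty": -0.1, "tz": -7.9, "ax": 0, "ay": 0, "az": 0, "claw": 0.6}
    - {"tx": 5.7, "ty": -0.1, "tz": -7.9, "ax": 0, "ay": 0, "az": 0, "claw": 0.6}
    - {"tx": 5.7, "ty": -0.1, "tz": -7.9, "ax": 0, "ay": 0, "az": 0, "claw": 0.6}
    - {"tx": 0, "ty": 0, "tz": 0, "ax": 0, "ay": 0, "az": 0, "claw": 0.6}
    - {"tx": 0, "ty": 0, "tz": 0, "ax": 0, "ay": 0, "az": 0, "claw": 0.6}
  newtons: 50

```text
time_s: 3.9
tcp_pos: [0.5276, -0.0782, 0.2318]
eef_rot: [-146.2, 0.6, -92.4]
contact_force: [-0.1, -1.4, 0.3]
gripper_width: 0.0697
```

```bash
python3 - <<'E'
from plant import r; from h import *
s=r.get_state();print(s["joints"],s["tcp_pos"],s["time_s"],s["contact_force"],s["gripper_width"])
u,l,n=axes(-3.05);A=np.array([.5232,-.0744,.2150]);print(delta(s,A-.016*n,toolR(-3.05,-90)))
E
```

```text
[ 12.15728413  -9.47850438 -58.22484128  43.10732477 -11.16106116
 -55.0655778 ] [ 0.52758289 -0.07816769  0.23180165] 3.9 [-0.13022307 -1.37956181  0.33192206] 0.06969921438980449
(array([  4.8,   3.3, -29.9]), array([-0.62, -1.18, -0.62]))
```

Rows must carry every key. The arm also stopped at its j3 limit (−58.2°) about 15 mm high along the axis. I'll fit a quick kinematic model from the known poses to find reachable tool tilts. First I'll back out, which also gives another sample.

step_arm:
  increments:
    - {"tx": -6, "ty": 0, "tz": 9, "ax": 0, "ay": 0, "az": 0, "claw": 0.6}
    - {"tx": -6, "ty": 0, "tz": 9, "ax": 0, "ay": 4, "az": 0, "claw": 0.6}
    - {"tx": 0, "ty": 0, "tz": 10, "ax": 0, "ay": 4, "az": 0, "claw": 0.6}
    - {"tx": 0, "ty": 0, "tz": 10, "ax": 0, "ay": 4, "az": 0, "claw": 0.6}
    - {"tx": 0, "ty": 0, "tz": 0, "ax": 0, "ay": 0, "az": 0, "claw": 0.6}

```text
time_s: 4.4
tcp_pos: [0.5205, -0.0784, 0.2734]
eef_rot: [-157.2, -0.0, -92.5]
contact_force: [0.7, 0.1, -1.6]
gripper_width: 0.0704
```

```bash
cat > kin.py <<'E'
from h import *
from scipy.optimize import least_squares
def fk(q,p):
    q1,q2,q3,q4,q5,q6=np.radians(q); h,a1,d1,L2,a3,L3,d5,L6,e=p
    R=lambda ax,a:Ro.from_rotvec(np.array(ax)*a)
    R1=R([0,0,1],q1); R2=R1*R([0,1,0],q2); R3=R1*R([0,1,0],q2-q3); R4=R3*R([1,0,0],S[0]*q4); R5=R4*R([0,1,0],-q5)
    P=np.array([0,0,h])+R1.apply([a1,d1,0])+R2.apply([0,0,L2])+R3.apply([L3,0,a3])+R4.apply([0,d5,0])+R5.apply([L6,0,e])
    # tool z along R5 x
    R6=R5*R([1,0,0],S[1]*q6)*Ro.from_matrix(np.array([[0,0,1],[S[2],0,0],[0,S[2],0]],float))
    return P,R6
S=[-1,-1,-1]
E
python3 - <<'E'
from plant import r; import kin; from kin import *; import itertools,pickle
s=r.get_state();print(s["joints"],s["tcp_pos"],s["eef_rot"],s["time_s"])
D=[([88.1265,20.5815,.6468,-.013,-70.1356,-16.508],[.21277,.64024,.24486],[179.929,-.008,-18.386]),
([24.2064,-23.0954,-55.6150,32.6484,-29.6627,-52.0157],[.46414,-.07351,.29633],[-144.9356,-.1948,-93.2086]),
([12.1573,-9.4785,-58.2248,43.1073,-11.1611,-55.0656],[.52758,-.07817,.23180],[-146.2,.6,-92.4]),
(s["joints"],s["tcp_pos"],s["eef_rot"])]
pickle.dump(D,open("D.pkl","wb"))
for S in itertools.product([1,-1],repeat=3):
    kin.S=S; e=[np.degrees((fk(q,np.zeros(9))[1].inv()*Ro.from_euler('xyz',o,degrees=True)).magnitude()) for q,_,o in D]; print(S,np.round(e,1))
    if max(e)<5: best=S
kin.S=best
f=lambda p:np.hstack([fk(q,p)[0]-x for q,x,_ in D]+[1e-4*np.array(p)])
o=least_squares(f,[.3,0,0,.4,0,.4,-.1,.25,0]);print(best,np.round(o.x,4),np.abs(o.fun[:12]).max()); pickle.dump((best,o.x),open("p.pkl","wb"))
E
```

```text
[ 18.12654626  -8.09297452 -37.19856475  12.24601924 -40.08813439
 -28.59367506] [ 0.52048284 -0.07843951  0.27341934] [-1.57217903e+02 -2.83866795e-05 -9.25284912e+01] 4.4
(1, 1, 1) [147.  135.9 155.2 142. ]
(1, 1, -1) [33.  54.8 29.2 41.3]
(1, -1, 1) [180.  124.1  95.8 161.3]
(1, -1, -1) [ 0.  65.3 86.2 24.5]
(-1, 1, 1) [147.   76.   69.9 122.8]
(-1, 1, -1) [ 33.  104.  110.1  57.2]
(-1, -1, 1) [180. 180. 180. 180.]
(-1, -1, -1) [0.  0.  0.1 0. ]
(-1, -1, -1) [ 0.1988 -0.     -0.      0.6016  0.      0.4636 -0.1918  0.359   0.    ] 1.4727395648561625e-06
```

The model fits exactly, with a 192 mm wrist offset. Next: search for all IK branches at the nut and head grasps, at a range of tilts.

```bash
cat >> kin.py <<'E'
import pickle
try: S,PAR=pickle.load(open("p.pkl","rb"))
except Exception: pass
LO=np.array([-176.03,-82.01,-58.28,-173.87,-174.79,-173.66]);HI=np.array([176.03,121.73,71.71,95.51,-.11,173.66])
def ik(P,R,seeds):
    Rt=Ro.from_matrix(R);out=[]
    def f(q):
        p,o=fk(q,PAR);return np.hstack([(p-P),.3*(Rt.inv()*o).as_rotvec()])
    for s in seeds:
        o=least_squares(f,np.clip(s,LO+.01,HI-.01),bounds=(LO,HI),x_scale=30.)
        if np.abs(o.fun).max()<1e-4 and not any(np.abs(o.x-k).max()<1 for k in out): out.append(o.x)
    return out
def tilt(R,ax,deg): return Ro.from_rotvec(np.array(ax)*np.radians(deg)).as_matrix()@R
E
python3 - <<'E'
from kin import *
rng=np.random.default_rng(0);seeds=[rng.uniform(np.maximum(LO,[-120,-60,-58,-174,-120,-170]),np.minimum(HI,[120,60,40,95,0,170])) for _ in range(25)]
u,l,n=axes(-3.05);A=np.array([.5232,-.0744,.2150])
for nm,P in (("nut",A-.016*n),("head",A+.001*n)):
  for t in (0,10,20):
    for q in ik(P,tilt(toolR(-3.05,-90),l,t),seeds): print(nm,t,np.round(q,1))
E
```

```text
nut 10 [ 17.5  -3.7 -47.8  21.6 -23.8 -38.7]
nut 20 [ 16.2   1.2 -34.8   7.6 -40.1 -24.6]
head 10 [ 18.4  -5.8 -47.1  20.2 -26.7 -37.8]
head 20 [ 16.7  -0.7 -34.6   7.5 -42.2 -24.7]
```

```bash
python3 - <<'E'
from kin import *
s=[[17.5,-3.7,-47.8,21.6,-23.8,-38.7],[14,-9,-57,40,-12,-55],[30,-5,-50,10,-20,-38],[5,-5,-50,40,-20,-58]]
u,l,n=axes(-3.05);A=np.array([.5232,-.0744,.2150])
for nm,P in (("nut",A-.016*n),("head",A+.001*n)):
  for t in (0,4,7):
   for w in (-16,-8,0,8,16):
    for q in ik(P,tilt(tilt(toolR(-3.05,-90),l,t),u,w),s): print(nm,t,w,np.round(q,1))
E
```

```text
nut 0 8 [ 13.7  -6.  -51.5  11.5  -8.9 -25. ]
nut 0 16 [  0.2  -2.4 -32.  -31.1 -28.2  25.3]
nut 4 8 [ 13.3  -4.7 -44.5   1.9 -18.4 -15.2]
nut 4 16 [  1.2  -1.5 -30.7 -26.9 -31.8  20.7]
nut 7 0 [ 16.2  -4.9 -53.   30.8 -17.6 -46.7]
nut 7 8 [ 12.6  -3.6 -40.8  -1.2 -23.9 -11.7]
nut 7 16 [  1.6  -0.6 -29.4 -24.4 -34.9  18.2]
head 0 8 [ 14.4  -8.4 -50.8  10.5 -12.  -24.5]
head 0 16 [  0.9  -4.6 -32.7 -29.  -29.2  22.5]
head 4 0 [ 14.6  -8.1 -57.3  39.7 -14.2 -54.1]
head 4 8 [ 13.8  -7.  -44.4   2.4 -20.7 -16.1]
head 4 16 [  1.7  -3.6 -31.1 -25.3 -33.1  18.6]
head 7 -8 [ 18.1  -6.7 -57.2  48.8 -23.2 -66.8]
head 7 0 [ 17.7  -7.1 -51.8  27.6 -21.  -44.5]
head 7 8 [ 13.   -5.7 -40.8  -0.5 -26.  -12.7]
head 7 16 [  2.   -2.6 -29.7 -23.2 -36.3  16.5]
```

```bash
cat > go.py <<'E'
from plant import r
from kin import *
A=np.array([.5232,-.0744,.2150]);u,l,n=axes(-3.05)
def tgt(h,a,t,w): return A+h/1000*n,tilt(tilt(toolR(-3.05,a),l,t),u,w)
def path(*ts,st=None):
    st=st or r.get_state()
    for g in ts:
        P,R=tgt(*g);dp,rv=delta(st,P,R);q=ik(P,R,[st["joints"]] if "joints" in st else [[13,-5,-44,2,-18,-15]])
        print(g,"mm",dp,"rotvec",rv,"deg",round(float(np.linalg.norm(rv)),1),"q",np.round(q,1))
        st=dict(tcp_pos=P,eef_rot=Ro.from_matrix(R).as_euler('xyz',degrees=True))
E
python3 -c "
from go import *
path((45,-90,4,8),(-15,-90,4,8),(-15,-65,4,8),(-15,-40,4,8))"
```

```text
(45, -90, 4, 8) mm [-23.1   5.4 -21.6] rotvec [ 6.46 -8.55  3.59] deg 11.3 q [[ 15.3 -12.7 -43.8   3.6 -27.1 -18.3]]
(-15, -90, 4, 8) mm [ 34.4  -1.8 -49.1] rotvec [ 0. -0. -0.] deg 0.0 q [[ 13.3  -4.8 -44.5   1.9 -18.5 -15.3]]
(-15, -65, 4, 8) mm [0. 0. 0.] rotvec [-12.91  -2.79  21.22] deg 25.0 q [[ 13.3  -4.8 -44.5   1.9 -18.5   9.7]]
(-15, -40, 4, 8) mm [0. 0. 0.] rotvec [-12.91  -2.79  21.22] deg 25.0 q [[ 13.3  -4.8 -44.5   1.9 -18.5  34.7]]
```

step_arm:
  increments:
    - {"tx": -11.5, "ty": 2.7, "tz": 0, "ax": 3.23, "ay": -4.28, "az": 1.8, "claw": 0.6}
    - {"tx": -11.6, "ty": 2.7, "tz": 0, "ax": 3.23, "ay": -4.28, "az": 1.8, "claw": 0.6}
    - {"tx": 0, "ty": 0, "tz": -21.6, "ax": 0, "ay": 0, "az": 0, "claw": 0.6}
    - {"tx": 11.5, "ty": -0.6, "tz": -16.4, "ax": 0, "ay": 0, "az": 0, "claw": 0.6}
    - {"tx": 11.5, "ty": -0.6, "tz": -16.4, "ax": 0, "ay": 0, "az": 0, "claw": 0.6}
    - {"tx": 11.4, "ty": -0.6, "tz": -16.3, "ax": 0, "ay": 0, "az": 0, "claw": 0.6}
    - {"tx": 0, "ty": 0, "tz": 0, "ax": 0, "ay": 0, "az": 0, "claw": 0.6}
    - {"tx": 0, "ty": 0, "tz": 0, "ax": 0, "ay": 0, "az": 0, "claw": 0.6}
  newtons: 50

```text
time_s: 5.2
tcp_pos: [0.5279, -0.0767, 0.1988]
eef_rot: [-149.0, 6.4, -88.6]
contact_force: [0.6, 0.4, -0.2]
gripper_width: 0.0701
```

```bash
python3 -c "
from go import *
s=r.get_state();print(s['joints'],s['contact_force'],s['time_s']);path((-15,-90,4,8))"
```

```text
[ 13.27849536  -4.83387332 -45.03157714   2.15705666 -18.20925539
 -15.49297698] [ 0.6430028   0.35921799 -0.18802832] 5.2
(-15, -90, 4, 8) mm [3.9 1.8 3.9] rotvec [ 0.11 -0.27  0.1 ] deg 0.3 q [[ 13.3  -4.8 -44.5   1.9 -18.5 -15.3]]
```

step_arm:
  increments:
    - {"tx": 3.9, "ty": 1.8, "tz": 3.9, "ax": 0.1, "ay": -0.27, "az": 0.1, "claw": 0.6}
    - {"tx": 0, "ty": 0, "tz": 0, "ax": 0, "ay": 0, "az": 0, "claw": 0}
    - {"tx": 0, "ty": 0, "tz": 0, "ax": 0, "ay": 0, "az": 0, "claw": -1}
    - {"tx": 0, "ty": 0, "tz": 0, "ax": 0, "ay": 0, "az": 0, "claw": -1}
    - {"tx": 0, "ty": 0, "tz": 0, "ax": 0, "ay": 0, "az": 0, "claw": -1}
    - {"tx": 0, "ty": 0, "tz": 0, "ax": 0, "ay": 0, "az": 0, "claw": -1}
    - {"tx": 0, "ty": 0, "tz": 0, "ax": 0, "ay": 0, "az": 0, "claw": -1}
  newtons: 25

```text
time_s: 5.9
tcp_pos: [0.532, -0.0746, 0.2027]
eef_rot: [-148.7, 6.5, -88.4]
contact_force: [-5.8, 1.4, 4.3]
gripper_width: 0.04
```

```bash
python3 -c "
from go import *
s=r.get_state();print(s['gripper_width'],s['contact_force'],s['moment'],s['time_s']);path((-15,-90,4,8))"
```

```text
0.03996293944633179 [-5.81457527  1.44948549  4.25881493] [0.5432093  2.74067584 0.73237327] 5.9
(-15, -90, 4, 8) mm [-0.2 -0.3  0. ] rotvec [ 0.   -0.01 -0.03] deg 0.0 q [[ 13.3  -4.8 -44.5   1.9 -18.5 -15.3]]
```

step_arm:
  increments:
    - {"tx": 0, "ty": 0, "tz": 0, "ax": -2.58, "ay": -0.56, "az": 4.24, "claw": -1}
    - {"tx": 0, "ty": 0, "tz": 0, "ax": -2.58, "ay": -0.56, "az": 4.24, "claw": -1}
    - {"tx": 0, "ty": 0, "tz": 0, "ax": -2.58, "ay": -0.56, "az": 4.24, "claw": -1}
    - {"tx": 0, "ty": 0, "tz": 0, "ax": -2.58, "ay": -0.56, "az": 4.24, "claw": -1}
    - {"tx": 0, "ty": 0, "tz": 0, "ax": -2.58, "ay": -0.56, "az": 4.24, "claw": -1}
    - {"tx": 0, "ty": 0, "tz": 0, "ax": -2.58, "ay": -0.56, "az": 4.24, "claw": -1}
    - {"tx": 0, "ty": 0, "tz": 0, "ax": -2.58, "ay": -0.56, "az": 4.24, "claw": -1}
    - {"tx": 0, "ty": 0, "tz": 0, "ax": -2.58, "ay": -0.56, "az": 4.24, "claw": -1}
    - {"tx": 0, "ty": 0, "tz": 0, "ax": -2.58, "ay": -0.56, "az": 4.24, "claw": -1}
    - {"tx": 0, "ty": 0, "tz": 0, "ax": -2.58, "ay": -0.56, "az": 4.24, "claw": -1}
    - {"tx": 0, "ty": 0, "tz": 0, "ax": -2.58, "ay": -0.56, "az": 4.24, "claw": -1}
    - {"tx": 0, "ty": 0, "tz": 0, "ax": 0, "ay": 0, "az": 0, "claw": -1}
  newtons: 50

```text
time_s: 7.1
tcp_pos: [0.5315, -0.0753, 0.202]
eef_rot: [-155.5, -20.8, -39.8]
contact_force: [-3.2, -4.0, 2.2]
gripper_width: 0.0399
```

```bash
python3 -c "
from go import *
s=r.get_state();print(s['joints'],s['gripper_width'],s['contact_force'],s['moment'],s['time_s']);path((-15,-35,4,8),(45,-35,4,8))"
```

```text
[ 13.23712125  -4.74276892 -44.29607245   1.62172762 -18.69347805
  40.13533601] 0.039889667912795294 [-3.22946652 -3.97934885  2.16454729] [-2.43341566  3.4397061  -1.11345536] 7.1
(-15, -35, 4, 8) mm [0.3 0.4 0.7] rotvec [ 0.01 -0.13 -0.04] deg 0.1 q [[ 13.3  -4.8 -44.5   1.9 -18.5  39.7]]
(45, -35, 4, 8) mm [-34.4   1.8  49.1] rotvec [-0.  0. -0.] deg 0.0 q [[ 15.3 -12.7 -43.8   3.6 -27.1  36.7]]
```

step_arm:
  increments:
    - {"tx": 0, "ty": 0, "tz": 0, "ax": 0, "ay": 0, "az": 0, "claw": 0.6}
    - {"tx": 0, "ty": 0, "tz": 0, "ax": 0, "ay": 0, "az": 0, "claw": 0.6}
    - {"tx": 0, "ty": 0, "tz": 0, "ax": 0, "ay": 0, "az": 0, "claw": 0.6}
    - {"tx": -8.6, "ty": 0.5, "tz": 12.3, "ax": 0, "ay": 0, "az": 0, "claw": 0.6}
    - {"tx": -8.6, "ty": 0.5, "tz": 12.3, "ax": 0, "ay": 0, "az": 0, "claw": 0.6}
    - {"tx": -8.6, "ty": 0.5, "tz": 12.3, "ax": 0, "ay": 0, "az": 0, "claw": 0.6}
    - {"tx": -8.6, "ty": 0.5, "tz": 12.3, "ax": 0, "ay": 0, "az": 0, "claw": 0.6}
    - {"tx": -8.6, "ty": 0.5, "tz": 12.3, "ax": 0, "ay": 0, "az": 0, "claw": 0.6}
    - {"tx": 0, "ty": 0, "tz": 0, "ax": 0, "ay": 0, "az": 0, "claw": 0.6}
  newtons: 25

```text
time_s: 8.0
tcp_pos: [0.4903, -0.0716, 0.2671]
eef_rot: [-155.0, -21.1, -40.0]
contact_force: [0.2, 0.4, 0.6]
gripper_width: 0.0704
```

```bash
python3 -c "
from go import *
s=r.get_state();print(s['joints'],s['gripper_width'],s['time_s']);path((80,-108,2,8),(1,-108,2,8),(1,-180,6,1))"
```

```text
[ 15.89635254 -14.71009133 -43.20997213   3.85043407 -29.37089902
  36.02670095] 0.07041611712489679 8.0
(80, -108, 2, 8) mm [-13.   -0.3  13.4] rotvec [ 38.86   6.75 -61.42] deg 73.0 q [[ 17.4 -18.2 -45.4   6.8 -29.3 -40.7]]
(1, -108, 2, 8) mm [ 45.3  -2.4 -64.7] rotvec [-0.  0. -0.] deg 0.0 q [[ 14.3  -7.7 -47.3   5.6 -16.7 -37.5]]
(1, -180, 6, 1) mm [0. 0. 0.] rotvec [ 32.37   7.39 -64.87] deg 72.9 q [[  17.1   -7.4  -52.4   27.3  -19.2 -133.6]]
```

Rotate to align with the head: −73° over 10 rows, then look.

step_arm:
  increments:
    - {"tx": -1.3, "ty": 0, "tz": 1.3, "ax": 3.89, "ay": 0.68, "az": -6.14, "claw": 0.3}
    - {"tx": -1.3, "ty": 0, "tz": 1.3, "ax": 3.89, "ay": 0.68, "az": -6.14, "claw": 0.3}
    - {"tx": -1.3, "ty": 0, "tz": 1.3, "ax": 3.89, "ay": 0.68, "az": -6.14, "claw": 0.3}
    - {"tx": -1.3, "ty": 0, "tz": 1.3, "ax": 3.89, "ay": 0.68, "az": -6.14, "claw": 0.3}
    - {"tx": -1.3, "ty": 0, "tz": 1.3, "ax": 3.89, "ay": 0.68, "az": -6.14, "claw": 0.3}
    - {"tx": -1.3, "ty": 0, "tz": 1.3, "ax": 3.89, "ay": 0.68, "az": -6.14, "claw": 0.3}
    - {"tx": -1.3, "ty": 0, "tz": 1.3, "ax": 3.89, "ay": 0.68, "az": -6.14, "claw": 0.3}
    - {"tx": -1.3, "ty": 0, "tz": 1.3, "ax": 3.89, "ay": 0.68, "az": -6.14, "claw": 0.3}
    - {"tx": -1.3, "ty": 0, "tz": 1.3, "ax": 3.89, "ay": 0.68, "az": -6.14, "claw": 0.3}
    - {"tx": -1.3, "ty": 0, "tz": 1.3, "ax": 3.89, "ay": 0.68, "az": -6.14, "claw": 0.3}
    - {"tx": 0, "ty": 0, "tz": 0, "ax": 0, "ay": 0, "az": 0, "claw": 0.3}

```text
time_s: 9.1
tcp_pos: [0.477, -0.0719, 0.2773]
eef_rot: [-150.0, 16.3, -104.0]
contact_force: [0.8, 0.3, 0.4]
gripper_width: 0.0568
```

```bash
cat > look.py <<'E'
from go import *; from plant import optics; import sys
c=optics.capture("wrist");c=optics.capture("wrist")
p=np.round(project(c,A)).astype(int);h=48;x0,y0=max(p[0]-h,0),max(p[1]-h,0)
im=c["image"][y0:y0+2*h,x0:x0+2*h];cv2.imwrite(f"pics/{sys.argv[1]}.png",cv2.resize(im,None,fx=6,fy=6,interpolation=cv2.INTER_CUBIC))
pr=lambda X:np.round((project(c,X)-[x0,y0])*6)
pickle.dump((c,x0,y0),open(f"{sys.argv[1]}.pkl","wb"))
print("headtop",pr(A+.008*n),"+12u",pr(A+.008*n+.012*u),"+12l",pr(A+.008*n+.012*l),"disc",pr(A-.043*n),"disc+34u",pr(A-.043*n+.034*u),"nut top+20u",pr(A-.0145*n+.02*u))
E
python3 look.py w2; python3 -c "
from go import *
path((1,-108,2,8))"
```

```text
headtop [289. 314.] +12u [187. 347.] +12l [321. 406.] disc [270. 169.] disc+34u [ 34. 245.] nut top+20u [125. 293.]
(1, -108, 2, 8) mm [ 45.5  -2.5 -61.6] rotvec [-0.13 -0.14 -0.35] deg 0.4 q [[ 14.3  -7.7 -47.3   5.6 -16.7 -37.5]]
```

View pics/w2.png

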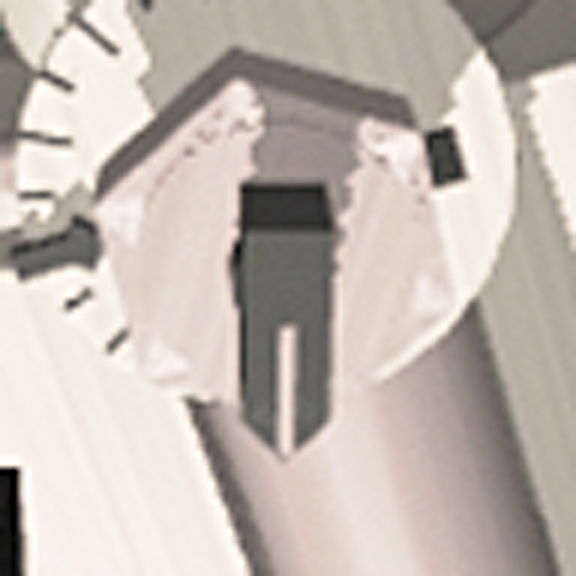

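The head is exactly in line with the jaws' mid-plane (x≈287, vertical), so the screw is at about 72°. The nut has visibly turned. The fingertips must stay above the thread, so I'll grasp the head with the TCP 13 mm above its middle.

```bash
python3 -c "
from go import *
path((13,-108,2,8),(13,-180,6,1))"
```

```text
(13, -108, 2, 8) mm [ 38.7  -2.1 -51.7] rotvec [-0.13 -0.14 -0.35] deg 0.4 q [[ 14.7  -9.4 -47.1   5.7 -18.5 -37.9]]
(13, -180, 6, 1) mm [0. 0. 0.] rotvec [ 32.37   7.39 -64.87] deg 72.9 q [[  18.    -9.   -51.7   25.5  -21.6 -132.4]]
```

step_arm:
  increments:
    - {"tx": 9.7, "ty": -0.5, "tz": -12.9, "ax": -0.13, "ay": -0.14, "az": -0.35, "claw": 0.1}
    - {"tx": 9.7, "ty": -0.5, "tz": -12.9, "ax": 0, "ay": 0, "az": 0, "claw": 0.1}
    - {"tx": 9.7, "ty": -0.5, "tz": -12.9, "ax": 0, "ay": 0, "az": 0, "claw": 0.1}
    - {"tx": 9.6, "ty": -0.6, "tz": -13, "ax": 0, "ay": 0, "az": 0, "claw": 0.1}
    - {"tx": 0, "ty": 0, "tz": 0, "ax": 0, "ay": 0, "az": 0, "claw": 0.1}
    - {"tx": 0, "ty": 0, "tz": 0, "ax": 0, "ay": 0, "az": 0, "claw": 0.1}

```text
time_s: 9.8
tcp_pos: [0.5155, -0.0743, 0.2256]
eef_rot: [-149.9, 16.1, -104.2]
contact_force: [-0.2, 0.5, 0.1]
gripper_width: 0.0484
```

```bash
python3 -c "
from go import *
path((13,-108,2,8))"
```

```text
(13, -108, 2, 8) mm [0.3 0.3 0.1] rotvec [-0.03 -0.09  0.12] deg 0.2 q [[ 14.7  -9.4 -47.1   5.7 -18.5 -37.9]]
```

Spot on, so close on the head.

step_arm:
  increments:
    - {"tx": 0, "ty": 0, "tz": 0, "ax": 0, "ay": 0, "az": 0, "claw": -1}
    - {"tx": 0, "ty": 0, "tz": 0, "ax": 0, "ay": 0, "az": 0, "claw": -1}
    - {"tx": 0, "ty": 0, "tz": 0, "ax": 0, "ay": 0, "az": 0, "claw": -1}
    - {"tx": 0, "ty": 0, "tz": 0, "ax": 0, "ay": 0, "az": 0, "claw": -1}
    - {"tx": 0, "ty": 0, "tz": 0, "ax": 0, "ay": 0, "az": 0, "claw": -1}
    - {"tx": 0, "ty": 0, "tz": 0, "ax": 0, "ay": 0, "az": 0, "claw": -1}
  newtons: 30

```text
time_s: 10.4
tcp_pos: [0.516, -0.0741, 0.2266]
eef_rot: [-149.8, 16.2, -104.2]
contact_force: [1.6, -3.5, 1.2]
gripper_width: 0.0107
```

```bash
python3 -c "
from go import *
s=r.get_state();print(s['gripper_width'],s['contact_force'],s['moment'])
path((13,-108,2,8),(13,-144,4,4.5),(13,-180,6,1))"
```

```text
0.010716289839507547 [ 1.62900714 -3.47165336  1.24654451] [-0.98993682  0.84119977 -0.66158421]
(13, -108, 2, 8) mm [-0.3  0.1 -1. ] rotvec [-0.1   0.06  0.18] deg 0.2 q [[ 14.7  -9.4 -47.1   5.7 -18.5 -37.9]]
(13, -144, 4, 4.5) mm [0. 0. 0.] rotvec [ 16.37   4.97 -32.13] deg 36.4 q [[ 16.6  -9.4 -50.4  17.7 -19.1 -87.3]]
(13, -180, 6, 1) mm [0. 0. 0.] rotvec [ 15.35   2.84 -33.02] deg 36.5 q [[  18.    -9.   -51.7   25.5  -21.6 -132.4]]
```

step_arm:
  increments:
    - {"tx": 0, "ty": 0, "tz": 0, "ax": 2.73, "ay": 0.83, "az": -5.36, "claw": -1}
    - {"tx": 0, "ty": 0, "tz": 0, "ax": 2.73, "ay": 0.83, "az": -5.36, "claw": -1}
    - {"tx": 0, "ty": 0, "tz": 0, "ax": 2.73, "ay": 0.83, "az": -5.36, "claw": -1}
    - {"tx": 0, "ty": 0, "tz": 0, "ax": 2.73, "ay": 0.83, "az": -5.36, "claw": -1}
    - {"tx": 0, "ty": 0, "tz": 0, "ax": 2.73, "ay": 0.83, "az": -5.36, "claw": -1}
    - {"tx": 0, "ty": 0, "tz": 0, "ax": 2.73, "ay": 0.83, "az": -5.36, "claw": -1}
    - {"tx": 0, "ty": 0, "tz": 0, "ax": 2.56, "ay": 0.47, "az": -5.5, "claw": -1}
    - {"tx": 0, "ty": 0, "tz": 0, "ax": 2.56, "ay": 0.47, "az": -5.5, "claw": -1}
    - {"tx": 0, "ty": 0, "tz": 0, "ax": 2.56, "ay": 0.47, "az": -5.5, "claw": -1}
    - {"tx": 0, "ty": 0, "tz": 0, "ax": 2.56, "ay": 0.47, "az": -5.5, "claw": -1}
    - {"tx": 0, "ty": 0, "tz": 0, "ax": 2.56, "ay": 0.47, "az": -5.5, "claw": -1}
    - {"tx": 0, "ty": 0, "tz": 0, "ax": 2.56, "ay": 0.47, "az": -5.5, "claw": -1}
  newtons: 35

```text
time_s: 11.6
tcp_pos: [0.5176, -0.0739, 0.228]
eef_rot: [178.8, 29.2, 176.6]
contact_force: [12.3, -9.0, -0.7]
gripper_width: 0.0097
```

```bash
python3 -c "
from go import *
s=r.get_state();print(s['gripper_width'],s['contact_force'],s['moment'])
path((13,-180,6,1),(80,-180,6,1))"
```

```text
0.009737532368595073 [12.28706523 -8.96861011 -0.67089213] [-3.00016196 -2.48599506 -1.46953594]
(13, -180, 6, 1) mm [-1.8 -0.1 -2.4] rotvec [-0.22  0.21  0.39] deg 0.5 q [[  18.    -9.   -51.7   25.5  -21.6 -132.4]]
(80, -180, 6, 1) mm [-38.4   2.   54.9] rotvec [ 0. -0.  0.] deg 0.0 q [[  22.6  -17.4  -47.9   20.2  -34.1 -129.5]]
```

step_arm:
  increments:
    - {"tx": 0, "ty": 0, "tz": 0, "ax": 0, "ay": 0, "az": 0, "claw": -1}
    - {"tx": 0, "ty": 0, "tz": 0, "ax": 0, "ay": 0, "az": 0, "claw": -1}
    - {"tx": 0, "ty": 0, "tz": 0, "ax": 0, "ay": 0, "az": 0, "claw": 0.1}
    - {"tx": 0, "ty": 0, "tz": 0, "ax": 0, "ay": 0, "az": 0, "claw": 0.1}
    - {"tx": 0, "ty": 0, "tz": 0, "ax": 0, "ay": 0, "az": 0, "claw": 0.1}
    - {"tx": -8, "ty": 0.4, "tz": 12, "ax": 0, "ay": 0, "az": 0, "claw": 0.3}
    - {"tx": -8, "ty": 0.4, "tz": 12, "ax": 0, "ay": 0, "az": 0, "claw": 0.6}
    - {"tx": -8, "ty": 0.4, "tz": 12, "ax": 0, "ay": 0, "az": 0, "claw": 0.6}
    - {"tx": -8, "ty": 0.4, "tz": 12, "ax": 0, "ay": 0, "az": 0, "claw": 0.6}
    - {"tx": -6, "ty": 0.4, "tz": 7, "ax": 0, "ay": 0, "az": 0, "claw": 0.6}
    - {"tx": 0, "ty": 0, "tz": 0, "ax": 0, "ay": 0, "az": 0, "claw": 0.6}

```text
time_s: 12.7
tcp_pos: [0.4774, -0.0718, 0.2819]
eef_rot: [178.9, 29.1, 176.8]
contact_force: [-0.5, -0.4, 0.1]
gripper_width: 0.0697
```

```bash
python3 -c "
from go import *
s=r.get_state();print(s['joints'],s['gripper_width'],s['contact_force'])
path((80,-180,6,1),(80,-107,5,4.5),(80,-35,4,8))"
```

```text
[  22.58296033  -17.48486195  -47.82513939   20.17107986  -34.22687165
 -129.6806323 ] 0.0697233499281889 [-0.46125873 -0.4414104   0.12732846]
(80, -180, 6, 1) mm [-0.1 -0.1 -1.4] rotvec [-0.16  0.12  0.17] deg 0.3 q [[  22.6  -17.4  -47.9   20.2  -34.1 -129.5]]
(80, -107, 5, 4.5) mm [0. 0. 0.] rotvec [-33.65  -2.56  65.2 ] deg 73.4 q [[ 20.  -17.4 -45.9  13.2 -32.7 -47.8]]
(80, -35, 4, 8) mm [0. 0. 0.] rotvec [-34.23  -6.87  63.37] deg 72.4 q [[ 16.7 -17.1 -42.9   4.5 -32.4  34.9]]
```

step_arm:
  increments:
    - {"tx": 0, "ty": 0, "tz": 0, "ax": -3.37, "ay": -0.26, "az": 6.52, "claw": 0.6}
    - {"tx": 0, "ty": 0, "tz": 0, "ax": -3.37, "ay": -0.26, "az": 6.52, "claw": 0.6}
    - {"tx": 0, "ty": 0, "tz": 0, "ax": -3.37, "ay": -0.26, "az": 6.52, "claw": 0.6}
    - {"tx": 0, "ty": 0, "tz": 0, "ax": -3.37, "ay": -0.26, "az": 6.52, "claw": 0.6}
    - {"tx": 0, "ty": 0, "tz": 0, "ax": -3.37, "ay": -0.26, "az": 6.52, "claw": 0.6}
    - {"tx": 0, "ty": 0, "tz": 0, "ax": -3.37, "ay": -0.26, "az": 6.52, "claw": 0.6}
    - {"tx": 0, "ty": 0, "tz": 0, "ax": -3.37, "ay": -0.26, "az": 6.52, "claw": 0.6}
    - {"tx": 0, "ty": 0, "tz": 0, "ax": -3.37, "ay": -0.26, "az": 6.52, "claw": 0.6}
    - {"tx": 0, "ty": 0, "tz": 0, "ax": -3.37, "ay": -0.26, "az": 6.52, "claw": 0.6}
    - {"tx": 0, "ty": 0, "tz": 0, "ax": -3.37, "ay": -0.26, "az": 6.52, "claw": 0.6}
    - {"tx": 0, "ty": 0, "tz": 0, "ax": 0, "ay": 0, "az": 0, "claw": 0.6}

```text
time_s: 13.8
tcp_pos: [0.4776, -0.0723, 0.2802]
eef_rot: [-152.0, 12.0, -105.6]
contact_force: [0.7, -0.7, -0.6]
gripper_width: 0.0703
```

```bash
python3 look.py w3; python3 -c "
from go import *
path((80,-107,5,4.5),(80,-35,4,8),(-15,-35,4,8))"
```

```text
headtop [291. 309.] +12u [190. 342.] +12l [322. 402.] disc [262. 187.] disc+34u [ 29. 263.] nut top+20u [124. 299.]
(80, -107, 5, 4.5) mm [-0.2  0.3  0.2] rotvec [-0.18 -0.02  0.4 ] deg 0.4 q [[ 20.  -17.4 -45.9  13.2 -32.7 -47.8]]
(80, -35, 4, 8) mm [0. 0. 0.] rotvec [-34.23  -6.87  63.37] deg 72.4 q [[ 16.7 -17.1 -42.9   4.5 -32.4  34.9]]
(-15, -35, 4, 8) mm [ 54.4  -2.9 -77.8] rotvec [-0.  0. -0.] deg 0.0 q [[ 13.3  -4.8 -44.5   1.9 -18.5  39.7]]
```

View pics/w3.png

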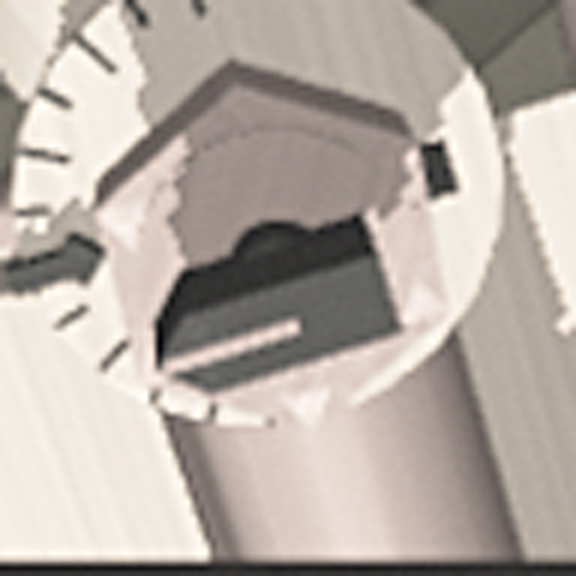

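The head stripe runs (300,326)→(165,370), a slope of 18°. The predicted uphill direction is (−101,33), also 18°, so the screw is on its mark. Back to the nut.

step_arm:
  increments:
    - {"tx": 0, "ty": 0, "tz": 0, "ax": -3.44, "ay": -0.69, "az": 6.38, "claw": 0.6}
    - {"tx": 0, "ty": 0, "tz": 0, "ax": -3.44, "ay": -0.69, "az": 6.38, "claw": 0.6}
    - {"tx": 0, "ty": 0, "tz": 0, "ax": -3.44, "ay": -0.69, "az": 6.38, "claw": 0.6}
    - {"tx": 0, "ty": 0, "tz": 0, "ax": -3.44, "ay": -0.69, "az": 6.38, "claw": 0.6}
    - {"tx": 0, "ty": 0, "tz": 0, "ax": -3.44, "ay": -0.69, "az": 6.38, "claw": 0.6}
    - {"tx": 0, "ty": 0, "tz": 0, "ax": -3.44, "ay": -0.69, "az": 6.38, "claw": 0.6}
    - {"tx": 0, "ty": 0, "tz": 0, "ax": -3.44, "ay": -0.69, "az": 6.38, "claw": 0.6}
    - {"tx": 0, "ty": 0, "tz": 0, "ax": -3.44, "ay": -0.69, "az": 6.38, "claw": 0.6}
    - {"tx": 0, "ty": 0, "tz": 0, "ax": -3.44, "ay": -0.69, "az": 6.38, "claw": 0.6}
    - {"tx": 0, "ty": 0, "tz": 0, "ax": -3.44, "ay": -0.69, "az": 6.38, "claw": 0.6}
    - {"tx": 0, "ty": 0, "tz": 0, "ax": 0, "ay": 0, "az": 0, "claw": 0.6}

```text
time_s: 15.0
tcp_pos: [0.4776, -0.0723, 0.2807]
eef_rot: [-155.4, -20.9, -39.7]
contact_force: [-0.1, 0.1, 1.0]
gripper_width: 0.0701
```

```bash
python3 -c "
from go import *
path((20,-35,4,8),(-15,-35,4,8))"
```

```text
(20, -35, 4, 8) mm [ 34.1  -1.5 -49.4] rotvec [ 0.01 -0.02 -0.19] deg 0.2 q [[ 14.4  -9.5 -44.2   3.  -23.4  37.9]]
(-15, -35, 4, 8) mm [ 20.1  -1.1 -28.7] rotvec [-0.  0. -0.] deg 0.0 q [[ 13.3  -4.8 -44.5   1.9 -18.5  39.7]]
```

step_arm:
  increments:
    - {"tx": 11.4, "ty": -0.5, "tz": -16.5, "ax": 0, "ay": 0, "az": -0.1, "claw": 0.6}
    - {"tx": 11.4, "ty": -0.5, "tz": -16.5, "ax": 0, "ay": 0, "az": -0.1, "claw": 0.6}
    - {"tx": 11.3, "ty": -0.5, "tz": -16.4, "ax": 0, "ay": 0, "az": 0, "claw": 0.6}
    - {"tx": 10, "ty": -0.6, "tz": -14.3, "ax": 0, "ay": 0, "az": 0, "claw": 0.6}
    - {"tx": 10.1, "ty": -0.5, "tz": -14.4, "ax": 0, "ay": 0, "az": 0, "claw": 0.6}
    - {"tx": 0, "ty": 0, "tz": 0, "ax": 0, "ay": 0, "az": 0, "claw": 0.6}
    - {"tx": 0, "ty": 0, "tz": 0, "ax": 0, "ay": 0, "az": 0, "claw": 0.2}
    - {"tx": 0, "ty": 0, "tz": 0, "ax": 0, "ay": 0, "az": 0, "claw": -1}
    - {"tx": 0, "ty": 0, "tz": 0, "ax": 0, "ay": 0, "az": 0, "claw": -1}
    - {"tx": 0, "ty": 0, "tz": 0, "ax": 0, "ay": 0, "az": 0, "claw": -1}
    - {"tx": 0, "ty": 0, "tz": 0, "ax": 0, "ay": 0, "az": 0, "claw": -1}
    - {"tx": 0, "ty": 0, "tz": 0, "ax": 0, "ay": 0, "az": 0, "claw": -1}
  newtons: 25

```text
time_s: 16.2
tcp_pos: [0.5312, -0.0753, 0.2032]
eef_rot: [-155.4, -21.0, -39.8]
contact_force: [-2.8, -5.3, 3.3]
gripper_width: 0.0399
```

```bash
python3 -c "
from go import *
s=r.get_state();print(s['gripper_width'],s['contact_force'],s['moment'])
path((-15,-35,4,8),(-15,-90,4,8))"
```

```text
0.039946394071288686 [-2.77845176 -5.27399041  3.34925479] [-1.91830485  2.05849215 -0.76963152]
(-15, -35, 4, 8) mm [ 0.6  0.5 -0.5] rotvec [ 0.06  0.   -0.03] deg 0.1 q [[ 13.3  -4.8 -44.5   1.9 -18.5  39.7]]
(-15, -90, 4, 8) mm [0. 0. 0.] rotvec [ 28.41   6.13 -46.69] deg 55.0 q [[ 13.3  -4.8 -44.5   1.9 -18.5 -15.3]]
```

step_arm:
  increments:
    - {"tx": 0, "ty": 0, "tz": 0, "ax": 2.58, "ay": 0.56, "az": -4.24, "claw": -1}
    - {"tx": 0, "ty": 0, "tz": 0, "ax": 2.58, "ay": 0.56, "az": -4.24, "claw": -1}
    - {"tx": 0, "ty": 0, "tz": 0, "ax": 2.58, "ay": 0.56, "az": -4.24, "claw": -1}
    - {"tx": 0, "ty": 0, "tz": 0, "ax": 2.58, "ay": 0.56, "az": -4.24, "claw": -1}
    - {"tx": 0, "ty": 0, "tz": 0, "ax": 2.58, "ay": 0.56, "az": -4.24, "claw": -1}
    - {"tx": 0, "ty": 0, "tz": 0, "ax": 2.58, "ay": 0.56, "az": -4.24, "claw": -1}
    - {"tx": 0, "ty": 0, "tz": 0, "ax": 2.58, "ay": 0.56, "az": -4.24, "claw": -1}
    - {"tx": 0, "ty": 0, "tz": 0, "ax": 2.58, "ay": 0.56, "az": -4.24, "claw": -1}
    - {"tx": 0, "ty": 0, "tz": 0, "ax": 2.58, "ay": 0.56, "az": -4.24, "claw": -1}
    - {"tx": 0, "ty": 0, "tz": 0, "ax": 2.58, "ay": 0.56, "az": -4.24, "claw": -1}
    - {"tx": 0, "ty": 0, "tz": 0, "ax": 2.58, "ay": 0.56, "az": -4.24, "claw": -1}
    - {"tx": 0, "ty": 0, "tz": 0, "ax": 0, "ay": 0, "az": 0, "claw": -1}
  newtons: 50

```text
time_s: 17.4
tcp_pos: [0.5318, -0.0749, 0.2034]
eef_rot: [-148.6, 6.6, -88.4]
contact_force: [-1.8, -3.4, -0.3]
gripper_width: 0.0393
```

step_arm:
  increments:
    - {"tx": 0, "ty": 0, "tz": 0, "ax": 0.52, "ay": 0.11, "az": -0.85, "claw": -1}
    - {"tx": 0, "ty": 0, "tz": 0, "ax": 0.52, "ay": 0.11, "az": -0.85, "claw": -1}
    - {"tx": 0, "ty": 0, "tz": 0, "ax": 0.52, "ay": 0.11, "az": -0.85, "claw": -1}
    - {"tx": 0, "ty": 0, "tz": 0, "ax": 0, "ay": 0, "az": 0, "claw": -1}

```text
time_s: 17.8
tcp_pos: [0.5318, -0.0749, 0.2033]
eef_rot: [-149.0, 8.0, -90.8]
contact_force: [-4.4, -3.0, 3.3]
gripper_width: 0.0403
```

```bash
python3 -c "
from go import *
s=r.get_state();print(s['joints'],s['gripper_width'],s['contact_force'],s['moment'],s['moment']@n)
path((-15,-90,4,8))"
```

```text
[ 13.3175118   -4.868782   -44.36759223   1.84167    -18.61657613
 -17.93149575] 0.04025692091252278 [-4.43382242 -2.99180034  3.25394985] [-1.8370098   1.14443751  0.14266087] 1.2045988311993066
(-15, -90, 4, 8) mm [-0.   0.  -0.6] rotvec [-1.44 -0.31  2.34] deg 2.8 q [[ 13.3  -4.8 -44.5   1.9 -18.5 -15.3]]
```

The pads started riding on the flats past 0 (width 40.3 mm), so the nut is at its stop. Release, retreat and look.

step_arm:
  increments:
    - {"tx": 0, "ty": 0, "tz": 0, "ax": 0, "ay": 0, "az": 0, "claw": 0.6}
    - {"tx": 0, "ty": 0, "tz": 0, "ax": 0, "ay": 0, "az": 0, "claw": 0.6}
    - {"tx": 0, "ty": 0, "tz": 0, "ax": 0, "ay": 0, "az": 0, "claw": 0.6}
    - {"tx": -8.6, "ty": 0.5, "tz": 12.3, "ax": 0, "ay": 0, "az": 0, "claw": 0.6}
    - {"tx": -8.6, "ty": 0.5, "tz": 12.3, "ax": 0, "ay": 0, "az": 0, "claw": 0.6}
    - {"tx": -8.6, "ty": 0.5, "tz": 12.3, "ax": 0, "ay": 0, "az": 0, "claw": 0.6}
    - {"tx": -8.6, "ty": 0.5, "tz": 12.3, "ax": 0, "ay": 0, "az": 0, "claw": 0.6}
    - {"tx": -8.6, "ty": 0.5, "tz": 12.3, "ax": 0, "ay": 0, "az": 0, "claw": 0.6}
    - {"tx": -8.6, "ty": 0.5, "tz": 12.3, "ax": 0, "ay": 0, "az": 0, "claw": 0.6}
    - {"tx": -6, "ty": 0.4, "tz": 10, "ax": 0, "ay": 0, "az": 0, "claw": 0.6}
    - {"tx": 0, "ty": 0, "tz": 0, "ax": 0, "ay": 0, "az": 0, "claw": 0.6}
  newtons: 25

```text
time_s: 18.9
tcp_pos: [0.4742, -0.071, 0.2883]
eef_rot: [-148.9, 8.1, -90.8]
contact_force: [0.8, 0.6, 0.3]
gripper_width: 0.0697
```

```bash
python3 look.py w4; python3 -c "
from go import *
import pickle
c,x0,y0=pickle.load(open('w4.pkl','rb'))
print([np.round((project(c,A-.0145*n+.0231*(np.cos(a)*u+np.sin(a)*l))-[x0,y0])*6).tolist() for a in np.radians([30,-30,-90,-150,150,90])])
s=r.get_state();print(s['contact_force'],s['tcp_pos'])"
```

```text
headtop [293. 313.] +12u [190. 320.] +12l [298. 407.] disc [271. 177.] disc+34u [ 28. 192.] nut top+20u [125. 257.]
[[132.0, 341.0], [117.0, 169.0], [274.0, 70.0], [438.0, 150.0], [441.0, 321.0], [291.0, 412.0]]
[-0.41964999 -0.25449892  0.69852664] [ 0.47418256 -0.07115344  0.28651224]
```

View pics/w4.png

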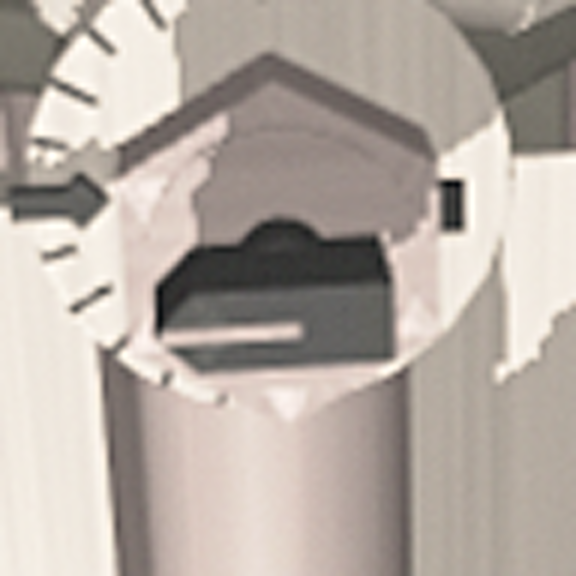

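The stripe slope (4.2°) matches the uphill direction (3.9°). The nut corners at (118,170) and (438,155) fit the predicted tight position to within 5 px, under 1 mm. The gripper is open and clear, so I'll hand in.

```bash
python3 -c "
from plant import r
s=r.get_state();print(s['time_s'],abs(s['qd']).max(),s['contact_force']);print(r.close_job())"
```

```text
19.0 1.0341414149551977 [-0.41964999 -0.25449892  0.69852664]
the job is handed in; nothing more can be done
None
```

The job is done and handed in at 19.0 s. I backed the slipped (−y) adjuster's jam nut off by about 55°, turned its screw clockwise about 72° onto the index mark, and tightened the nut to its stop. I then opened the gripper and backed it off clear of the machine.

**What the last checks showed:**
- **Screw:** in the last wrist picture the head is within about 1° of the uphill index direction.
- **Nut:** its corners lie within about 5 px (under 1 mm) of where a fully tight nut should be. The pads began to slip on the flats as it reached the stop.
- **Contact:** the wrist force was about 1 N, no more than the usual sensor noise.

**What went wrong on the way:** my first approach, straight along the screw axis, ran into the joint 3 limit about 15 mm short. I gripped the nut and head with the tool tilted 6–9° instead, and neither grip slipped before the nut reached its stop.

**Not re-checked:** I took no final picture of the other adjuster, the crank or the things on the table. I saw no force reading that suggested the arm had touched them.

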